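# Empty the mill jar and heft it for leftover grinding balls

### The job

Empty the white porcelain mill jar of its five grinding balls: take it by the neck, tip it mouth-down low over the blue draining tray so that the balls run into the tray, then hold it upright and still in the air for a moment to feel by its weight whether any ball has stayed behind the shoulder. If it is still heavy, tip and heft it again; once it feels empty, set it down gently, upright, fully on the round black rubber mat and let go, with all five balls in the tray. Do not disturb the lid, the blue bowl or the terracotta pot.

Things in the scene. Friction and masses are not known exactly. Their poses are not given: they have to be found in the camera images.
- jar_neck (a point): White porcelain ball-mill jar, open-topped, 162 mm tall, upright at the start; this point is on its axis at mid-neck, 143 mm above its underside. z: the jar's axis, towards the mouth. y runs through its two flat knurled steel lid-clamp lugs, the place to grip: faces 30 mm wide (x), 32 mm tall, 68 mm apart. The straight neck, 66 mm outside, runs from 124 mm up to the rim at 162 mm.
- jar_mouth (a point): Centre of the jar's round mouth (58 mm bore), in the plane of the rim, 19 mm along the axis from the neck point; same axes. Below the neck a shoulder slopes at 11 degrees to the axis, so a jar tipped just level keeps balls behind it; 110 to 120 degrees from upright lets them roll out, though even then a ball or two may jam inside and stay until rocked or tipped again.
- jar_base (a point): Centre of the jar's underside; same axes. The body is 90 mm across up to 64 mm above the underside, then narrows to the neck. Walls 4 mm, floor 6 mm.
- jar: The jar as a whole; origin at the centre of its underside, axes as for the neck point. The empty jar weighs 400 g, with the balls about 730 g: bottom-heavy, it swings in the fingers when tipped unless they grip hard (50 N or more).
- tray_floor (a point): Blue plastic draining tray, open, 240 mm (x) by 300 mm (y) outside and 55 mm tall, walls 5 mm, 1.2 kg, loose on the table; this point is the middle of its inner floor, 5 mm above the table. 3 mm ribs run along x on the floor.
- tray: The tray as a whole; origin at the centre of its underside, axes along its sides.
- mat_top (a point): Round black rubber mat, 150 mm across and 4 mm thick, fixed to the table; this point is the centre of its top.
- mat: The rubber mat; origin at the centre of its underside.
- lid: Bystander: the jar's porcelain lid, 76 mm across and 38 mm high with its knob; origin at the centre of its underside.
- bowl: Bystander: dark blue glazed bowl, 124 mm across, 60 mm high; origin at the centre of its underside.
- pot: Bystander: terracotta pot, 90 mm across, 80 mm high; origin at the centre of its underside.
- ball1_center (a point): Centre of a cream alumina grinding ball, 34 mm in diameter, 59 to 73 g; the five balls start loose inside the jar.
- ball2_center (a point): Centre of another such ball.
- ball3_center (a point): Centre of another such ball.
- ball4_center (a point): Centre of another such ball.
- ball5_center (a point): Centre of another such ball.
Things that resemble listed ones, but are neither listed nor needed, are in the scene too. Several things have the shape of the mat; the one meant has the colours described above.

How it is judged:
By the outcome, as a careful person would: the job done as asked, in the order asked, and still so for the second after the job is handed in, with the robot touching nothing.
It also fails if it takes over 72 s, if anything falls off the work surface, if the arm or the gripper's body presses on something with over 40 N, if the wrist force passes 120 N, or if a joint passes its speed limit or range.

### The arm

A 6-joint arm with a two-finger parallel gripper is mounted at the origin on the work surface. World frame = base frame: x ahead of the robot, y to its left, z up, the work surface at z = 0. Lengths are in m, angles in rad, forces in N, time in s.
With the tool pointing down it reaches from about 0.325 to 0.775 m from the base axis. Payload 5.5 kg.
Tool frame: the origin (TCP) lies on the centre line of the jaws, within the pads' length; the fingertips stand 22 mm ahead of it and the grasp point (between the pads) lies 3 mm ahead of it; z points along the fingers, y is the line along which they close (so a half turn about z gives the same grasp; the last joint's range is limited). The gripper opens to 88 mm and grips with 3 to 60 N. Pads are 20 mm wide; open, the fingers measure 115 mm over their backs; the gripper's body (75 mm by 178 mm) begins 61 mm behind the grasp point.
Start: joints at [1.114, 0.091, 1.231, -0, 1.82, -0.057], TCP at [0.234, 0.553, 0.221] pointing down, gripper open.
Joint ranges: [-2.87, 2.87], [-0.86, 2.18], [0.17, 2.46], [-1.51, 4.65], [0.06, 2.69], [-2.65, 2.65]. Speed limits (rad/s): [2.57, 2.57, 3.01, 3.14, 3.14, 3.14].

### API

Orientations are given as a unit quaternion [x, y, z, w].
In Python, from plant import r gives the robot as it stands.
- The arm moves only by the tool play_rows, never from a script. Its argument "moves" is a list of rows, each a list of 6 numbers: the shift along the world's x, y, z in units of 0.3 m (1.0 is 0.3 m), then the turn, a rotation vector about the world's x, y, z in units of 0.5 rad (1.0 is 0.5 rad). In form: [[tx, ty, tz, wx, wy, wz], ...]. A call has 1 to 8 rows; each row is the pose to reach, as a shift and turn from the pose commanded when the call began; what a row does not reach only later rows make up. A row lasts 1/10 s, in which the tool goes at most 50 mm and 8.59 degrees, less where a joint would pass 70% of its speed; a pose out of reach is approached as far as the arm can. A call with a number of a shift or a turn outside -1 to 1 is refused whole. A call with a gripper value outside its range is refused whole. "claw" is the gripper command: -1 is fully open, 1 is shut, values between are in proportion, set as the call begins (left out, the last holds). The fingers move at their own pace and stop on an object; "squeeze" is the grip in N (left out, the last holds). Time passes only in rows, so rows that repeat a pose let the fingers close. It gives the time, the measured TCP pose, the force, the opening and the grip force at its end, in the units of the state.
- r.sense(): the state, without advancing time (a new reading comes with each control period).
- r.grab_frame(name): name is "scene" or "side" or "wrist"; returns a dict with "img" (384x512x3 uint8, red, green, blue), "depth" (384x512 float32, m along the optical axis (not along the pixel's ray), 0 where there is no reading), "fx", "fy", "cx", "cy" (pixels), "R" (3x3) and "t" (3): a world point X has camera coordinates R X + t; the wrist camera has in their place "hand_eye" (4x4, takes a point from camera to tool coordinates, whose origin is the TCP and whose axes are the flange's). Camera axes: x right, y down, z forward; pixel columns grow to the right and rows downward; lengths in m; the calibration is good to about 2 mm. A picture is of the moment at which its call begins: read the wrist's pose just before it.
- r.hand_in(): hands the job in; it is judged then, once.
Trained networks look in a picture, given as the dict that the camera call returned (one of the last four; its "shot" number tells which), for a name from the list of things; names that differ only in an ending like _2 or _b are one class to them, and where a whole thing is asked for, a point or a joint stands for the part that bears it (a point fixed in the world has none). Each returns a list of dicts, best first, with "confidence" (0 to 1); they miss things now and then, are a little off and sometimes report something else, mostly with a low value. They report only what shows in the picture. A call takes as long as a camera call. They do not tell look-alikes from the thing itself.
- r.recognise(thing, picture): "bbox" ([centre column, centre row, width, height] in pixels, round what is visible of it).
- r.cut_out(thing, picture): "pixels" (384x512 bool, what is visible of it) and "bbox" ([centre column, centre row, width, height] in pixels, round what is visible of it).
- r.mark_of(thing, picture): "xy" ([column, row] in pixels: a listed point, or the origin of a listed thing).
The state is a dict: "time_s": time; "q": joint angles; "dq": joint speeds; "joint_efforts": joint torques, N m; "tcp_pos": TCP position; "eef_rot": TCP orientation; "wrist_force": force on the tool from outside, world axes, zero at the start; "torque": the same for the moment, N m; "opening": opening from 0.0 (shut) to 1.0 (fully open); "grip_force": force on a finger pad.
Only numpy, scipy, OpenCV 4.12 (cv2) and the standard library are available. Lean on these libraries where they do the work, as an engineer would, in place of code of your own. Each camera call takes 0.05 s, during which the arm holds its last target. There are 200 camera calls.

## Working session

There is one attempt and no reset: what is moved stays moved. The work goes in short steps, Python scripts to look and compute and a tool call to move; the robot and the scene stay as the last step left them, time stands still between calls to the robot, and variables do not carry over. Pictures are saved under pics/ and viewed, at most 10 in all, crops included, and the job is handed in when it is done.

Besides the shell and the picture viewer there is one more tool, called after "Request:" by a JSON object that holds its "name" and its "arguments", one argument or row to a line. play_rows: Moves the arm, as the interface text tells. Shifts and turns lie within -1 to 1; 1 stands for 0.3 m of shift or 0.5 rad of turn. Its arguments: {"type":"object","properties":{"moves":{"type":"array"},"claw":{"type":"number"},"squeeze":{"type":"number"}},"required":["moves"]}

```bash
mkdir -p pics; ls
cat > h.py <<'E'
import numpy as np, cv2
from plant import r
def pt(f,u,v,d=None):
    if d is None:
        p=f["depth"][int(v)-2:int(v)+3,int(u)-2:int(u)+3]; d=np.median(p[p>0])
    c=np.array([(u-f["cx"])/f["fx"]*d,(v-f["cy"])/f["fy"]*d,d])
    return f["R"].T@(c-f["t"])
def onz(f,u,v,z):
    d=f["R"].T@np.array([(u-f["cx"])/f["fx"],(v-f["cy"])/f["fy"],1]); o=-f["R"].T@f["t"]
    return o+d*(z-o[2])/d[2]
def save(n,img): cv2.imwrite("pics/"+n,img[:,:,::-1])
E
python3 - <<'E'
from h import *
Z={'jar_neck':.143,'jar_mouth':.162,'jar_base':0,'tray_floor':.005,'tray':0,'mat_top':.004,'lid':0,'bowl':0,'pot':0}
fs=[r.grab_frame(n) for n in('scene','side')]
for n,f in zip(('scene','side'),fs):
    save(n+'.png',f["img"])
    print(n,-f["R"].T@f["t"])
    for k,z in Z.items():
        for m in r.mark_of(k,f)[:4]: print(k,np.round(m["xy"]),round(m["confidence"],2),np.round(onz(f,*m["xy"],z),3))
save('both.png',cv2.resize(np.vstack([fs[0]["img"],fs[1]["img"]]),(400,600)))
print(r.sense())
E
```

```text
pics
scene [ 1.33776766 -0.29549916  1.56217952]
jar_neck [133. 214.] 0.94 [ 0.492 -0.324  0.143]
jar_mouth [132. 212.] 0.74 [ 0.494 -0.325  0.162]
jar_base [142. 230.] 0.61 [ 0.482 -0.32   0.   ]
tray_floor [235. 215.] 0.71 [0.58  0.003 0.005]
tray [232. 210.] 0.82 [0.552 0.005 0.   ]
mat_top [306. 173.] 0.87 [0.538 0.328 0.004]
mat_top [350. 156.] 0.69 [0.548 0.521 0.004]
lid [184. 284.] 0.62 [ 0.735 -0.262  0.   ]
bowl [252. 263.] 0.66 [ 0.773 -0.023  0.   ]
pot [320. 223.] 0.75 [0.745 0.268 0.   ]
side [-0.06458408 -0.76431278  0.99787562]
jar_neck [326. 289.] 0.77 [ 0.49  -0.324  0.143]
jar_neck [194. 182.] 0.65 [0.459 0.191 0.143]
jar_mouth [326. 283.] 0.58 [ 0.487 -0.322  0.162]
jar_base [319. 323.] 0.83 [ 0.493 -0.316  0.   ]
tray_floor [262. 233.] 0.67 [0.575 0.016 0.005]
tray [264. 235.] 0.72 [ 0.576  0.007 -0.   ]
mat_top [172. 157.] 0.95 [0.557 0.52  0.004]
mat_top [192. 184.] 0.92 [0.532 0.338 0.004]
mat_top [315. 324.] 0.64 [ 0.483 -0.313  0.004]
lid [365. 268.] 0.6 [ 0.722 -0.264  0.   ]
bowl [324. 213.] 0.83 [ 0.788 -0.029  0.   ]
pot [258. 173.] 0.97 [0.752 0.26  0.   ]
{'time_s': 1.0, 'q': array([ 1.11427418e+00,  9.10745677e-02,  1.23072846e+00,  5.00789288e-06,
        1.81980004e+00, -5.66875760e-02]), 'dq': array([2.55882660e-04, 1.84861490e-04, 8.74192554e-04, 2.45791974e-04,
       1.20500803e-03, 3.44569985e-05]), 'joint_efforts': array([-1.32132605e-03, -4.46206534e+01, -4.06518567e+01,  6.96906424e-02,
        1.94231188e-02,  2.03332655e-05]), 'tcp_pos': array([0.23355427, 0.55268114, 0.22103036]), 'eef_rot': array([ 1.98587661e-01,  9.80083130e-01, -4.42190530e-06, -3.66913251e-06]), 'wrist_force': array([-0.02898056,  0.42889929, -0.4837836 ]), 'torque': array([-0.00388158,  0.03537178, -0.00013261]), 'grip_force': 0.0, 'opening': 0.9986504619203974}
```

View pics/scene.png

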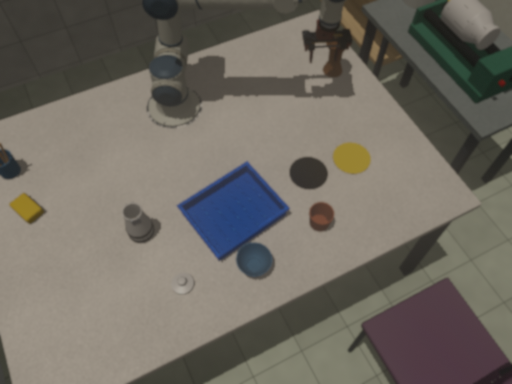

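View pics/side.png

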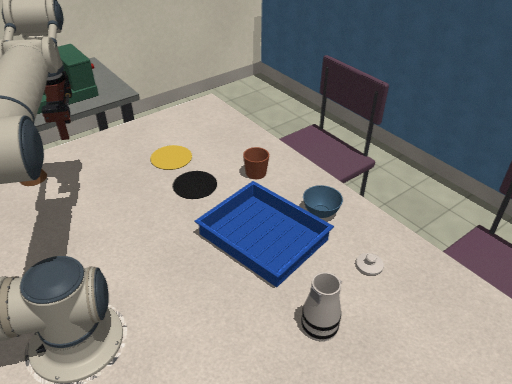

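The scene picture shows the jar at (133,214), the tray (235,213), the black mat (308,173), the lid (183,284), the bowl (254,260) and the pot (320,217). In the side picture the jar is at (322,305) and the black mat at (195,184).

Look-alikes:
- **Jar:** the white drum on the green mill at scene (470,22), which is off the table. I choose the upright jar with the open neck at scene (133,214).
- **Mat:** the yellow disc at scene (352,158). I choose the black one at scene (308,173).

Next I'll take one close crop of the jar to find the lug direction.

Run:
```python
from h import *
f=r.grab_frame('side'); g=r.grab_frame('scene')
a=cv2.resize(f["img"][265:345,290:355],(390,480),interpolation=cv2.INTER_CUBIC)
b=cv2.resize(g["img"][195:250,110:160],(400,480),interpolation=cv2.INTER_CUBIC)
save('crop.png',np.hstack([a,b]))
for n,F in(('side',f),('scene',g)):
    for th,z in(('tray',None),('mat',.004),('jar',None)):
        for m in r.cut_out(th,F)[:2]:
            v,u=np.nonzero(m["pixels"]); col=F["img"][v,u].mean(0).astype(int)
            P=np.array([pt(F,x,y,F["depth"][y,x]) for x,y in zip(u,v) if F["depth"][y,x]>0])
            if th=='jar':
                for lo,hi in((.128,.158),(.02,.06)):
                    Q=P[(P[:,2]>lo)&(P[:,2]<hi)]; print(n,th,lo,len(Q),Q.min(0).round(3),Q.max(0).round(3))
                Q=P[P[:,2]>.12]; print('top',P[:,2].max()); 
                continue
            if th=='tray': P=P[P[:,2]>.045]
            rc=cv2.minAreaRect(P[:,:2].astype(np.float32)); print(n,th,col,np.round(m["confidence"],2),np.round(rc[0],3),np.round(rc[1],3),rc[2])
```

```text
side tray [ 34  68 133] 0.82 [0.57  0.004] [0.261 0.32 ] 10.312694549560547
side mat [34 33 32] 0.82 [0.539 0.337] [0.155 0.146] 43.94579315185547
side mat [206 173  74] 0.77 [0.554 0.525] [0.156 0.147] 75.95842742919922
side jar 0.128 458 [ 0.453 -0.355  0.128] [ 0.52  -0.29   0.158]
side jar 0.02 393 [ 0.442 -0.368  0.02 ] [ 0.513 -0.286  0.06 ]
top 0.16542340821542828
scene tray [ 47  67 113] 0.83 [0.569 0.001] [0.262 0.318] 10.721115112304688
scene tray [60 55 50] 0.68 [0. 0.] [0. 0.] 0.0
scene mat [150 130  57] 0.89 [0.554 0.522] [0.156 0.15 ] 86.72380065917969
scene mat [63 59 53] 0.87 [0.541 0.332] [0.15  0.154] 44.25599670410156
scene jar 0.128 188 [ 0.455 -0.356  0.128] [ 0.525 -0.291  0.158]
scene jar 0.02 176 [ 0.444 -0.37   0.02 ] [ 0.539 -0.278  0.06 ]
top 0.16780595453063912
```

View pics/crop.png

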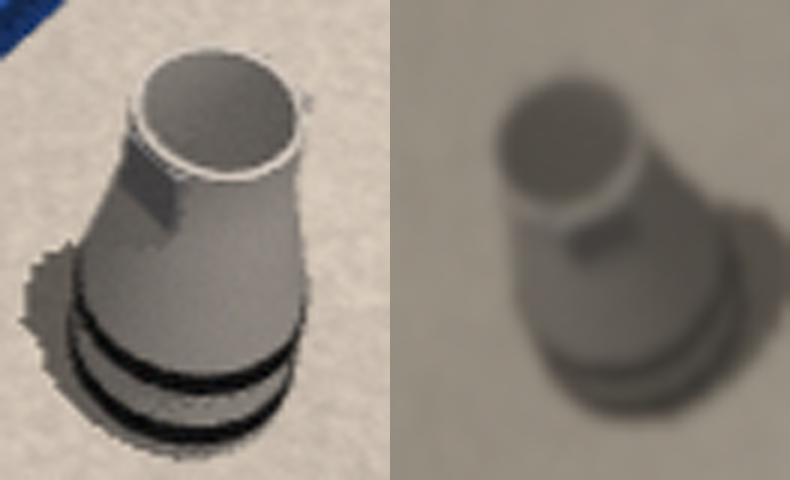

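Run:
```python
from h import *
f=r.grab_frame('side'); g=r.grab_frame('scene')
c=np.array([.489,-.322])
for F,u,v in((f,315.8,295.8),(f,341.3,282.2),(g,136.9,221.9)):
    p=pt(F,u,v); q=onz(F,u,v,.143); print(p.round(3),q.round(3),np.degrees(np.arctan2(*(q[:2]-c)[::-1])),np.degrees(np.arctan2(*(p[:2]-c)[::-1])))
# dark pixels on neck
for F in(f,g):
    m=r.cut_out('jar',F)[0]["pixels"]; v,u=np.nonzero(m&(F["depth"]>0))
    P=np.array([pt(F,x,y,F["depth"][y,x]) for x,y in zip(u,v)]); L=F["img"][v,u].mean(1)
    k=(P[:,2]>.125)&(P[:,2]<.153); d=P[k,:2]-c; a=np.degrees(np.arctan2(d[:,1],d[:,0])); rad=np.hypot(*d.T)
    for b in range(-180,180,15):
        s=(a>=b)&(a<b+15)&(rad>.026)
        if s.sum()>2: print(b,s.sum(),L[k][s].mean().round(),np.median(rad[s]).round(4))
```

```text
[ 0.457 -0.324  0.144] [ 0.457 -0.324  0.143] -176.29378477071734 -175.61716151197632
[ 0.626 -0.263  0.007] [ 0.531 -0.332  0.143] -12.851643613761862 23.373293606265516
[ 0.525 -0.322  0.145] [ 0.524 -0.322  0.143] 0.6373147284989987 0.6823586487654404
-180 24 67.0 0.0343
-165 33 89.0 0.0341
-150 31 117.0 0.0319
-135 29 123.0 0.032
-120 27 127.0 0.0318
-105 19 129.0 0.0315
-90 16 128.0 0.0315
-75 8 129.0 0.0319
-45 4 93.0 0.0281
-30 10 94.0 0.0289
-15 21 91.0 0.0287
0 21 93.0 0.0291
15 29 97.0 0.0296
30 25 102.0 0.0294
45 28 108.0 0.0293
60 24 111.0 0.0297
75 18 112.0 0.0302
90 13 115.0 0.0302
105 3 125.0 0.0295
150 19 79.0 0.0357
165 19 68.0 0.0338
-180 10 79.0 0.0301
-165 10 77.0 0.0307
-150 10 78.0 0.0311
-135 6 83.0 0.031
-120 3 109.0 0.0317
-75 5 103.0 0.0341
-60 8 98.0 0.0337
-45 5 94.0 0.0342
-30 12 77.0 0.0348
-15 10 69.0 0.0341
0 13 70.0 0.0343
15 8 72.0 0.0335
30 9 78.0 0.0317
45 5 80.0 0.0322
60 4 81.0 0.0305
105 3 101.0 0.0275
120 5 89.0 0.0276
135 6 84.0 0.0273
150 6 82.0 0.0285
165 9 81.0 0.0297
```

Request:
{"name": "play_rows", "arguments": {
  "moves": [
    [0.7,-0.7,0.35,0,0,-1],
    [0.7,-0.7,0.35,0,0,-1],
    [0.7,-0.7,0.35,0,0,-1],
    [0.7,-0.7,0.35,0,0,-1],
    [0.7,-0.7,0.35,0,0,-1],
    [0.7,-0.7,0.35,0,0,-1],
    [0.7,-0.7,0.35,0,0,-1]
  ],
  "claw": -1,
  "squeeze": 60
}}

```text
time_s: 2.3
tcp_pos: [0.4463, 0.3397, 0.3281]
eef_rot: [0.437, 0.899, 0.001, 0.001]
wrist_force: [0.3, -0.2, -0.2]
opening: 1.001
grip_force: 0.0
```

Request:
{"name": "play_rows", "arguments": {
  "moves": [
    [0.1,-1,0,0,0,-1],
    [0.1,-1,0,0,0,-1],
    [0.1,-1,0,0,0,-1],
    [0.1,-1,0,0,0,-1],
    [0.1,-1,0,0,0,-1],
    [0.1,-1,0,0,0,-1],
    [0.1,-1,0,0,0,-1]
  ]
}}

```text
time_s: 3.0
tcp_pos: [0.4736, 0.0383, 0.3257]
eef_rot: [0.647, 0.763, -0.001, 0.0]
wrist_force: [0.2, 0.1, -0.9]
opening: 1.0
grip_force: 0.0
```

Request:
{"name": "play_rows", "arguments": {
  "moves": [
    [0,-0.1,0,0,0,-0.34],
    [0,-0.2,0,-0.5,0,-0.34],
    [0,-0.2,0,-1,0,-0.34],
    [0,-0.2,0,-1,0,-0.34],
    [0,-0.2,0,-1,0,-0.34]
  ]
}}

```text
time_s: 3.5
tcp_pos: [0.4737, -0.0147, 0.3246]
eef_rot: [0.684, 0.685, -0.191, 0.16]
wrist_force: [0.5, -0.4, -0.9]
opening: 0.998
grip_force: 0.0
```

Run:
```python
from h import *
from scipy.spatial.transform import Rotation as Ro
s=r.sense(); print(s['time_s'],s['q'].round(3),s['tcp_pos'].round(4)); print(Ro.from_quat(s['eef_rot']).as_matrix().round(3))
```

```text
3.5 [ 0.239 -0.124  1.337 -0.539  2.039  0.017] [ 0.4737 -0.0147  0.3246]
[[-0.013  0.999 -0.042]
 [ 0.877 -0.009 -0.481]
 [-0.481 -0.042 -0.876]]
```

Request:
{"name": "play_rows", "arguments": {
  "moves": [
    [0.05,-0.1,0,-1,0,0],
    [0.05,-0.2,-0.1,-1,0,0],
    [0.05,-0.3,-0.1,-1,0,0],
    [0.05,-0.3,-0.1,-1,0,0],
    [0.05,-0.3,-0.1,-1,0,0]
  ]
}}

```text
time_s: 4.0
tcp_pos: [0.4883, -0.1057, 0.293]
eef_rot: [0.623, 0.618, -0.354, 0.323]
wrist_force: [0.1, 0.2, 0.1]
opening: 1.002
grip_force: 0.0
```

```bash
cat >> h.py <<'E'
from scipy.spatial.transform import Rotation as Ro
from scipy.optimize import least_squares
def Rx(a,b): return Ro.from_euler(a,b).as_matrix()
def fk(q,p):
    h,a1,L2,a3,L3,Lt=p
    A=Rx('z',q[0]); P=np.array([0,0,h])+A@[a1,0,0]; A=A@Rx('y',q[1]); P=P+A@[0,0,L2]; A=A@Rx('y',q[2]); P=P+A@[a3,0,L3]
    W=P; A=A@Rx('z',q[3])@Rx('y',q[4])@Rx('z',q[5]); return P+A@[0,0,Lt],A,W
E
python3 - <<'E'
from h import *
s=r.sense(); print(s['time_s'],list(s['q'].round(5)),list(s['tcp_pos'].round(5))); R=Ro.from_quat(s['eef_rot']).as_matrix(); print(R.round(3))
D=[([1.11427,.09107,1.23073,0,1.8198,-.05669],[.23355,.55268,.22103]),([.239,-.124,1.337,-.539,2.039,.017],[.4737,-.0147,.3246]),(s['q'],s['tcp_pos'])]
F=lambda p:np.concatenate([fk(q,p)[0]-x for q,x in D]+[.001*(p-[.3,0,.4,0,.4,.25])])
o=least_squares(F,[.3,0,.4,0,.4,.25]); print(o.x.round(4),o.fun[:9].round(4)); print((fk(s['q'],o.x)[1].T@R).round(3))
E
```

```text
4.0 [np.float64(0.29639), np.float64(-0.07687), np.float64(1.55711), np.float64(-0.99617), np.float64(1.91055), np.float64(0.07261)] [np.float64(0.48832), np.float64(-0.10573), np.float64(0.29302)]
[[-0.014  0.999 -0.042]
 [ 0.541 -0.028 -0.84 ]
 [-0.841 -0.034 -0.54 ]]
[0.1    0.0597 0.4267 0.1168 0.4868 0.3025] [ 0.0305 -0.015   0.0082  0.0031 -0.0117 -0.0049 -0.0015  0.0041 -0.0033]
[[ 0. -1. -0.]
 [ 1.  0.  0.]
 [-0. -0.  1.]]
```

Request:
{"name": "play_rows", "arguments": {
  "moves": [
    [0,-0.1,-0.15,-0.4,0,0],
    [0,-0.2,-0.25,-0.44,0,0],
    [0,-0.28,-0.36,-0.44,0,0],
    [0,-0.28,-0.36,-0.44,0,0]
  ]
}}

```text
time_s: 4.4
tcp_pos: [0.4866, -0.1923, 0.183]
eef_rot: [0.585, 0.575, -0.42, 0.388]
wrist_force: [-1.0, 0.1, 0.5]
opening: 0.999
grip_force: 0.0
```

Run:
```python
from h import *
s=r.sense(); print(s['time_s'],s['q'].round(5).tolist(),s['tcp_pos'].round(5).tolist()); R=Ro.from_quat(s['eef_rot']).as_matrix(); print(R.round(3))
def fk2(q,p):
    h,a1,d,L2,a3,L3,a5,b5,Lt=p
    A=Rx('z',q[0]); P=np.array([0,0,h])+A@[a1,d,0]; A=A@Rx('y',q[1]); P=P+A@[0,0,L2]; A=A@Rx('y',q[2]); P=P+A@[a3,0,L3]
    A=A@Rx('z',q[3]); P=P+A@[0,b5,0]; A=A@Rx('y',q[4]); P=P+A@[a5,0,0]; A=A@Rx('z',q[5]); return P+A@[0,0,Lt]
D=[([1.11427,.09107,1.23073,0,1.8198,-.05669],[.23355,.55268,.22103]),([.239,-.124,1.337,-.539,2.039,.017],[.4737,-.0147,.3246]),([.29639,-.07687,1.55711,-.99617,1.91055,.07261],[.48832,-.10573,.29302]),(s['q'],s['tcp_pos'])]
x0=np.array([.3,0,0,.4,0,.4,0,0,.25])
F=lambda p:np.concatenate([fk2(q,p)-x for q,x in D]+[.001*(p-x0)])
o=least_squares(F,x0); print(o.x.round(4),o.fun[:12].round(4))
f=r.grab_frame('wrist'); save('w1.png',f['img'])
T=np.eye(4);T[:3,:3]=R;T[:3,3]=s['tcp_pos'];C=T@f['hand_eye']; f['R']=C[:3,:3].T; f['t']=-C[:3,:3].T@C[:3,3]
for k,z in(('jar_neck',.143),('jar_mouth',.162)):
    for m in r.mark_of(k,f)[:2]: print(k,m,onz(f,*m['xy'],z).round(4))
```

```text
4.4 [0.19983, -0.00135, 1.8087, -1.16445, 1.71446, 0.27945] [0.48657, -0.19229, 0.18303]
[[-0.015  0.999 -0.046]
 [ 0.348 -0.038 -0.937]
 [-0.937 -0.03  -0.347]]
[1.571e-01 5.000e-04 3.390e-02 3.727e-01 9.680e-02 5.590e-01 1.000e-03
 1.000e-04 3.511e-01] [-0.0001  0.      0.      0.     -0.0001  0.     -0.      0.0001 -0.
  0.     -0.0001  0.    ]
jar_neck {'xy': [264.9, 188.2], 'confidence': 0.63} [ 0.4937 -0.3257  0.143 ]
jar_mouth {'xy': [265.4, 207.0], 'confidence': 0.68} [0.4916 0.2114 0.162 ]
```

View pics/w1.png

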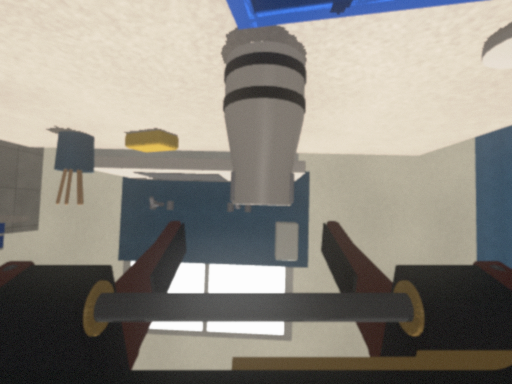

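The wrist picture shows the jar upside-down (tool x points down), neck at about (262,190) with the lugs edge-on at (232,188) and (292,188). They line up with the jaws. I'll check the whole plan with IK.

```bash
cat >> h.py <<'E'
PK=np.array([.1571,.0005,.0339,.3727,.0968,.559,.001,.0001,.3511])
M0=np.array([[0,-1,0],[1,0,0],[0,0,1.]])
def fk2(q,p=PK):
    h,a1,d,L2,a3,L3,a5,b5,Lt=p
    A=Rx('z',q[0]); P=np.array([0,0,h])+A@[a1,d,0]; A=A@Rx('y',q[1]); P=P+A@[0,0,L2]; A=A@Rx('y',q[2]); P=P+A@[a3,0,L3]
    A=A@Rx('z',q[3]); P=P+A@[0,b5,0]; A=A@Rx('y',q[4]); P=P+A@[a5,0,0]; W=P; A=A@Rx('z',q[5]); return P+A@[0,0,Lt],A@M0,W
LO=np.array([-2.87,-.86,.17,-1.51,.06,-2.65]);HI=np.array([2.87,2.18,2.46,4.65,2.69,2.65])
def ik(pos,R,q0):
    def F(q):
        P,A,_=fk2(q); return np.r_[(P-pos)*5,Ro.from_matrix(A@R.T).as_rotvec()]
    o=least_squares(F,np.clip(q0,LO+.001,HI-.001),bounds=(LO,HI)); return o.x,np.abs(o.fun).max()
def up(az,pit):  # jar upright tool R, tool z azimuth az deg, pitched down pit
    a,p=np.radians([az,pit]); z=np.array([np.cos(a)*np.cos(p),np.sin(a)*np.cos(p),-np.sin(p)])
    y=np.array([-np.sin(a),np.cos(a),0]); return np.c_[np.cross(y,z),y,z]
def pose():
    s=r.sense(); return s['tcp_pos'],Ro.from_quat(s['eef_rot']).as_matrix(),s
def delta(R1,R0): return Ro.from_matrix(R1@R0.T).as_rotvec()/.5
E
python3 - <<'E'
from h import *
p,R,s=pose(); q=s['q']
neck=np.array([.4915,-.324,.143])
def show(n,pos,RR,q0):
    x,e=ik(pos,RR,q0); P,A,W=fk2(x); print(n,x.round(2),round(e,4),'W',W.round(3)); return x
G=up(-92,20); q=show('grasp',neck-.003*G[:,2],G,q); print('unit shift',(neck-.003*G[:,2]-p)/.3,'turn',delta(G,R))
q=show('lift',neck+[0,0,.15],G,q); qt=q
for az in(-60,-30,0): qt=show('tray az%d'%az,np.array([.57,0,.25]),up(az,20),qt)
for sg in(1,-1):
  for pit in(20,10):
    qq=qt
    for ro in range(20,131,10):
        U=up(0,pit); RR=U@Rx('z',np.radians(sg*ro)); m=RR@U.T[:,2]
        qq,e=ik(np.array([.57,0,.15]),RR,qq)
        if ro>=110 or e>1e-3: print(sg,pit,ro,qq.round(2),round(e,4),'m',m.round(2),'tip',np.degrees(np.arccos(m[2])).round(0))
for az in(0,20,32): show('mat az%d'%az,np.array([.538,.334,.147]),up(az,20),qt)
E
```

```text
grasp [-0.05  0.    1.88 -1.24  1.45  0.29] 0.0 W [0.503 0.009 0.264]
unit shift [ 0.00671125 -0.43548545 -0.15462889] turn [-0.01119757 -0.03480658  0.00259452]
lift [-0.06 -0.14  1.74 -1.22  1.54  0.02] 0.0 W [0.503 0.006 0.413]
tray az-60 [ 0.55 -0.14  1.81 -1.22  1.55  0.11] 0.0 W [0.405 0.286 0.37 ]
tray az-30 [ 0.42 -0.68  2.22 -1.13  1.01 -0.28] 0.0 W [0.284 0.165 0.37 ]
tray az0 [-0.12 -0.86  2.24  0.17  0.67 -1.76] 0.1477 W [ 0.287 -0.     0.41 ]
1 20 20 [-0.13 -0.86  2.46  0.3   0.4  -1.55] 0.1372 m [-0.02 -0.32  0.95] tip 19.0
1 20 30 [-0.13 -0.86  2.46  0.3   0.4  -1.37] 0.1372 m [-0.04 -0.47  0.88] tip 28.0
1 20 40 [-0.13 -0.86  2.46  0.3   0.4  -1.2 ] 0.1372 m [-0.08 -0.6   0.79] tip 37.0
1 20 50 [-0.13 -0.86  2.46  0.3   0.4  -1.03] 0.1372 m [-0.11 -0.72  0.68] tip 47.0
1 20 60 [-0.13 -0.86  2.46  0.3   0.4  -0.85] 0.1372 m [-0.16 -0.81  0.56] tip 56.0
1 20 70 [-0.13 -0.86  2.46  0.3   0.4  -0.68] 0.1372 m [-0.21 -0.88  0.42] tip 65.0
1 20 80 [-0.13 -0.86  2.46  0.3   0.4  -0.5 ] 0.1372 m [-0.27 -0.93  0.27] tip 74.0
1 20 90 [-0.13 -0.86  2.46  0.3   0.4  -0.33] 0.1372
[... 2958 characters left out ...]
 0.35 -2.65] 0.1876 m [-0.14  0.97  0.2 ] tip 79.0
-1 10 90 [ 0.05 -0.85  2.46 -0.48  0.36 -2.65] 0.1807 m [-0.17  0.98  0.03] tip 88.0
-1 10 100 [ 0.09 -0.83  2.46 -0.65  0.36 -2.65] 0.1683 m [-0.2   0.97 -0.14] tip 98.0
-1 10 110 [ 0.12 -0.81  2.46 -0.81  0.37 -2.65] 0.1609 m [-0.23  0.93 -0.3 ] tip 108.0
-1 10 120 [ 0.14 -0.78  2.46 -0.98  0.38 -2.65] 0.1751 m [-0.26  0.85 -0.45] tip 117.0
-1 10 130 [ 0.17 -0.75  2.46 -1.14  0.39 -2.65] 0.1917 m [-0.28  0.75 -0.59] tip 126.0
mat az0 [ 0.93 -0.33  2.17 -1.34  0.88  0.07] 0.0 W [0.208 0.334 0.267]
mat az20 [ 0.67 -0.63  2.37 -1.01  0.35 -0.48] 0.0 W [0.228 0.221 0.267]
mat az32 [ 0.44 -0.69  2.41  0.5   0.24 -2.1 ] 0.0 W [0.258 0.159 0.267]
```

```bash
cat > plan.py <<'E'
from h import *
p,R,s=pose(); q0,_=ik(np.array([.4915,-.324,.3]),up(-92,20),s['q'])
for az in(-80,-65):
 for sg in(1,-1):
  for pit in (20,):
   U=up(az,pit); m=(U@Rx('z',np.radians(sg*120))@U.T)[:,2]; mh=m.copy(); mh[2]=0; mh/=np.linalg.norm(mh)
   pos=np.array([.57,.003,.25])-.045*mh; q,e=ik(pos,U,q0); print(az,sg,'start',q.round(2),round(e,4),'pos',pos.round(3))
   for ro in range(10,131,10):
    RR=U@Rx('z',np.radians(sg*ro)); pos[2]=max(.14,.25-.01*ro/10*1.5)
    q,e=ik(pos,RR,q); m=(RR@U.T)[:,2]
    if ro in(60,110,120,130) or e>1e-3: print('  ',ro,q.round(2),round(e,4),'m',m.round(2),'tip',np.degrees(np.arccos(m[2])).round(0),'W',fk2(q)[2].round(2))
for az in(-80,-60,-40,-20):
    q,e=ik(np.array([.538,.334,.147]),up(az,20),q0); print('mat',az,q.round(2),round(e,4),fk2(q)[2].round(2))
E
python3 plan.py
```

```text
-80 1 start [ 0.46  0.24  1.42 -1.19  1.8   0.19] 0.0 pos [ 0.612 -0.013  0.25 ]
   60 [ 0.46  0.32  1.5  -1.16  1.74  1.38] 0.0 m [-0.83  0.02  0.56] tip 56.0 W [0.55 0.31 0.28]
   110 [ 0.46  0.34  1.51 -1.15  1.73  2.29] 0.0 m [-0.94  0.27 -0.19] tip 101.0 W [0.55 0.31 0.26]
   120 [ 0.46  0.34  1.51 -1.15  1.73  2.46] 0.0 m [-0.89  0.33 -0.32] tip 109.0 W [0.55 0.31 0.26]
   130 [ 0.46  0.34  1.51 -1.15  1.73  2.63] 0.0 m [-0.8   0.39 -0.45] tip 117.0 W [0.55 0.31 0.26]
-80 -1 start [ 0.5   0.05  1.63 -1.17  1.83  0.22] 0.0 pos [ 0.536 -0.026  0.25 ]
   60 [ 0.5   0.14  1.71 -1.14  1.76 -0.67] 0.0 m [0.77 0.3  0.56] tip 56.0 W [0.48 0.3  0.28]
   110 [ 0.5   0.17  1.72 -1.13  1.75 -1.51] 0.0 m [ 0.79  0.58 -0.19] tip 101.0 W [0.48 0.3  0.26]
   120 [ 0.5   0.17  1.72 -1.13  1.75 -1.68] 0.0 m [ 0.72  0.62 -0.32] tip 109.0 W [0.48 0.3  0.26]
   130 [ 0.5   0.17  1.72 -1.13  1.75 -1.86] 0.0 m [ 0.62  0.64 -0.45] tip 117.0 W [0.48 0.3  0.26]
-65 1 start [ 0.5   0.04  1.64 -1.22  1.59  0.13] 0.0 pos [ 0.615 -0.001  0.25 ]
   60 [ 0.5   0.13  1.72 -1.22  1.53  1.33] 0.0 m [-0.81 -0.2  
[... 379 characters left out ...]
 0.12] 0.0 pos [ 0.545 -0.034  0.25 ]
   60 [ 0.51 -0.07  1.92 -1.22  1.54 -0.76] 0.0 m [0.67 0.49 0.56] tip 56.0 W [0.41 0.26 0.28]
   110 [ 0.51 -0.04  1.94 -1.22  1.53 -1.59] 0.0 m [ 0.62  0.76 -0.19] tip 101.0 W [0.41 0.26 0.26]
   120 [ 0.51 -0.04  1.94 -1.22  1.53 -1.77] 0.0 m [ 0.53  0.78 -0.32] tip 109.0 W [0.41 0.26 0.26]
   130 [ 0.51 -0.04  1.94 -1.22  1.53 -1.94] 0.0 m [ 0.43  0.78 -0.45] tip 117.0 W [0.41 0.26 0.26]
mat -80 [ 0.9   0.8   0.86 -1.05  2.2   0.4 ] 0.0 [0.48 0.66 0.27]
mat -60 [ 0.98  0.55  1.22 -1.11  1.92  0.37] 0.0 [0.37 0.62 0.27]
mat -40 [ 1.03  0.29  1.56 -1.19  1.62  0.32] 0.0 [0.29 0.55 0.27]
mat -20 [ 1.03 -0.    1.89 -1.28  1.29  0.24] 0.0 [0.23 0.45 0.27]
```

Request:
{"name": "play_rows", "arguments": {
  "moves": [
    [0,-0.05,-0.08,-0.01,-0.03,0],
    [0,-0.2,-0.12,-0.01,-0.03,0],
    [0.01,-0.3,-0.15,-0.01,-0.03,0],
    [0.01,-0.38,-0.155,-0.01,-0.03,0],
    [0.01,-0.435,-0.155,-0.01,-0.03,0],
    [0.01,-0.435,-0.155,-0.01,-0.03,0]
  ]
}}

```text
time_s: 5.15
tcp_pos: [0.4928, -0.3225, 0.145]
eef_rot: [0.59, 0.568, -0.414, 0.398]
wrist_force: [-0.1, 0.1, 0.5]
opening: 1.002
grip_force: 0.0
```

Request:
{"name": "play_rows", "arguments": {
  "moves": [
    [0,0,0,0,0,0],
    [0,0,0,0,0,0],
    [0,0,0,0,0,0],
    [0,0,0,0,0,0],
    [0,0,0,0,0,0]
  ],
  "claw": 1,
  "squeeze": 60
}}

```text
time_s: 5.65
tcp_pos: [0.4919, -0.3214, 0.1429]
eef_rot: [0.588, 0.569, -0.415, 0.397]
wrist_force: [-2.1, 3.1, 6.3]
opening: 0.77
grip_force: 60.0
```

Request:
{"name": "play_rows", "arguments": {
  "moves": [
    [0,0,0.02,0,0,0],
    [0,0,0.06,0,0,0],
    [0,0,0.12,0,0,0],
    [0,0,0.2,0,0,0],
    [0,0,0.28,0,0,0],
    [0,0,0.34,0,0,0],
    [0,0,0.36,0,0,0],
    [0,0,0.36,0,0,0]
  ]
}}

```text
time_s: 6.45
tcp_pos: [0.4916, -0.3216, 0.2496]
eef_rot: [0.589, 0.57, -0.414, 0.396]
wrist_force: [0.5, 0.2, -7.4]
opening: 0.768
grip_force: 60.0
```

```bash
cat > go.py <<'E'
from h import *
import sys
p,R,s=pose(); print(s['time_s'],'F',s['wrist_force'].round(2),'T',s['torque'].round(3),s['opening'],s['grip_force'],s['q'].round(2),p.round(4))
def d(n,pos,RR): print(n,'shift',((np.array(pos)-p)/.3).round(3),'turn',delta(RR,R).round(3))
E
python3 - <<'E'
from go import *
d('pre',[.536,-.026,.25],up(-80,20))
f=r.grab_frame('side'); save('l1.png',f['img'][150:384,150:450])
E
```

```text
6.45 F [ 0.49  0.23 -7.44] T [ 1.68  -0.006  0.041] 0.7679861262681502 59.99889671802521 [-0.05 -0.11  1.79 -1.22  1.52  0.09] [ 0.4916 -0.3216  0.2496]
pre shift [0.148 0.985 0.001] turn [-0.    -0.011  0.421]
```

View pics/l1.png

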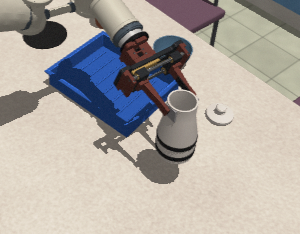

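The jar hangs upright in the jaws at crop (180,125), clear of the lid at (220,113). The load is about 7.4 N. Next I'll carry it over the tray.

Request:
{"name": "play_rows", "arguments": {
  "moves": [
    [0.005,0.04,0,0,0,0.02],
    [0.02,0.14,0.02,0,0,0.07],
    [0.04,0.27,0.03,0,0,0.12],
    [0.065,0.42,0.03,0,0,0.18],
    [0.09,0.57,0.03,0,0,0.25],
    [0.11,0.72,0.03,0,0,0.31],
    [0.13,0.85,0.03,0,0,0.36],
    [0.145,0.94,0.02,0,0,0.4]
  ]
}}

```text
time_s: 7.3
tcp_pos: [0.5352, -0.0364, 0.2544]
eef_rot: [0.527, 0.627, -0.373, 0.436]
wrist_force: [0.0, -0.8, -6.6]
opening: 0.767
grip_force: 60.0
```

Request:
{"name": "play_rows", "arguments": {
  "moves": [
    [0.005,0.035,0,0,0,0.02],
    [0.005,0.045,0,0,0,0.02],
    [0.005,0.045,0,0,0,0.02],
    [0.005,0.045,0,0,0,0.02]
  ]
}}

```text
time_s: 7.7
tcp_pos: [0.5363, -0.0271, 0.2554]
eef_rot: [0.525, 0.628, -0.372, 0.437]
wrist_force: [0.7, -0.3, -7.2]
opening: 0.769
grip_force: 60.0
```

```bash
cat >> go.py <<'E'
def roll(a,pos,az=-80,pit=20): return d('roll%d'%a,pos,up(az,pit)@Rx('z',np.radians(-a)))
E
python3 - <<'E'
from go import *
for a,z in((10,.25),(25,.23)): roll(a,[.536,-.026,z])
t=up(-80,20)[:,2]; print('t',t.round(3), 'Rz',R[:,2].round(3))
E
```

```text
7.7 F [ 0.72 -0.25 -7.2 ] T [ 1.62   0.32  -0.028] 0.7688312498624185 59.999181032180786 [ 0.5   0.05  1.62 -1.18  1.84  0.21] [ 0.5363 -0.0271  0.2554]
roll10 shift [-0.001  0.004 -0.018] turn [-0.052  0.31   0.123]
roll25 shift [-0.001  0.004 -0.085] turn [-0.136  0.795  0.302]
t [ 0.163 -0.925 -0.342] Rz [ 0.159 -0.927 -0.341]
```

Request:
{"name": "play_rows", "arguments": {
  "moves": [
    [0,0,-0.01,-0.02,0.12,0.045],
    [0,0,-0.02,-0.06,0.35,0.13],
    [0,0,-0.03,-0.1,0.58,0.215],
    [0,0,-0.04,-0.14,0.8,0.295],
    [0,0,-0.05,-0.17,0.97,0.358]
  ]
}}

```text
time_s: 8.2
tcp_pos: [0.5363, -0.0276, 0.2407]
eef_rot: [0.344, 0.743, -0.473, 0.326]
wrist_force: [0.5, -0.7, -7.0]
opening: 0.768
grip_force: 60.0
```

Request:
{"name": "play_rows", "arguments": {
  "moves": [
    [0,0,-0.02,-0.035,0.195,0.07],
    [0,0,-0.05,-0.07,0.39,0.143],
    [0,0,-0.08,-0.1,0.58,0.215],
    [0,0,-0.11,-0.136,0.776,0.286],
    [0,0,-0.13,-0.17,0.97,0.358]
  ]
}}

```text
time_s: 8.7
tcp_pos: [0.5364, -0.0276, 0.2012]
eef_rot: [0.139, 0.807, -0.541, 0.193]
wrist_force: [0.7, 0.4, -7.2]
opening: 0.771
grip_force: 60.0
```

Request:
{"name": "play_rows", "arguments": {
  "moves": [
    [0,0,-0.02,-0.035,0.195,0.07],
    [0,0,-0.05,-0.07,0.39,0.143],
    [0,0,-0.08,-0.1,0.58,0.215],
    [0,0,-0.11,-0.136,0.776,0.286],
    [0,0,-0.13,-0.17,0.97,0.358],
    [0,0,-0.13,-0.17,0.97,0.358]
  ]
}}

```text
time_s: 9.3
tcp_pos: [0.5364, -0.0275, 0.162]
eef_rot: [-0.074, 0.815, -0.573, 0.047]
wrist_force: [-1.1, -0.9, -6.5]
opening: 0.772
grip_force: 60.0
```

```bash
cat >> go.py <<'E'
m=-R[:,0]*np.cos(np.radians(20))-R[:,2]*np.sin(np.radians(20)); print('mouth',m.round(2),'tip',np.degrees(np.arccos(m[2])).round(1))
E
python3 - <<'E'
from go import *
for a,z in((105,.15),(120,.14)): roll(a,[.536,-.026,z])
E
```

```text
9.3 F [-1.11 -0.88 -6.55] T [ 2.098 -0.275 -0.036] 0.7716846622499182 60.01532971858978 [ 0.5   0.14  1.7  -1.14  1.77 -1.2 ] [ 0.5364 -0.0275  0.162 ]
mouth [0.87 0.48 0.11] tip 83.7
roll105 shift [-0.001  0.005 -0.04 ] turn [-0.078  0.471  0.177]
roll120 shift [-0.001  0.005 -0.073] turn [-0.163  0.956  0.355]
```

Request:
{"name": "play_rows", "arguments": {
  "moves": [
    [0,0,-0.01,-0.01,0.06,0.022],
    [0,0,-0.015,-0.02,0.12,0.045],
    [0,0,-0.02,-0.03,0.18,0.067],
    [0,0,-0.025,-0.04,0.24,0.09],
    [0,0,-0.03,-0.05,0.3,0.112],
    [0,0,-0.035,-0.06,0.36,0.135],
    [0,0,-0.04,-0.07,0.42,0.155],
    [0,0,-0.045,-0.08,0.48,0.178]
  ]
}}

```text
time_s: 10.1
tcp_pos: [0.5367, -0.0263, 0.1491]
eef_rot: [-0.18, 0.799, -0.573, -0.027]
wrist_force: [0.7, 0.1, -7.4]
opening: 0.772
grip_force: 60.0
```

Request:
{"name": "play_rows", "arguments": {
  "moves": [
    [0,0,-0.005,-0.01,0.06,0.022],
    [0,0,-0.01,-0.02,0.12,0.045],
    [0,0,-0.015,-0.03,0.18,0.067],
    [0,0,-0.02,-0.04,0.24,0.09],
    [0,0,-0.025,-0.05,0.3,0.112],
    [0,0,-0.03,-0.06,0.36,0.135],
    [0,0,-0.03,-0.07,0.42,0.155],
    [0,0,-0.03,-0.08,0.48,0.178]
  ]
}}

```text
time_s: 10.9
tcp_pos: [0.5366, -0.0264, 0.1403]
eef_rot: [-0.282, 0.77, -0.564, -0.101]
wrist_force: [-0.8, 0.2, -6.3]
opening: 0.768
grip_force: 60.0
```

Request:
{"name": "play_rows", "arguments": {
  "moves": [
    [0,0,0,-0.01,0.06,0.022],
    [0,0,0,-0.02,0.12,0.045],
    [0,0,0,-0.03,0.18,0.067],
    [0,0,0,-0.04,0.24,0.09],
    [0,0,0,-0.05,0.3,0.112],
    [0,0,0,-0.05,0.3,0.112],
    [0,0,0,-0.05,0.3,0.112],
    [0,0,0,-0.05,0.3,0.112]
  ]
}}

```text
time_s: 11.7
tcp_pos: [0.5366, -0.0263, 0.1403]
eef_rot: [-0.342, 0.745, -0.554, -0.145]
wrist_force: [0.3, -0.3, -3.9]
opening: 0.769
grip_force: 60.0
```

Run:
```python
from go import *
f=r.grab_frame('side'); g=r.grab_frame('scene')
a=cv2.resize(f['img'][170:300,180:350],(510,390)); b=cv2.resize(g['img'][150:280,170:300],(290,390))
save('p1.png',np.hstack([a,b]))
for n,F in(('side',f),('scene',g)):
  for m in r.recognise('ball1_center',F)[:7]: print(n,np.round(m['bbox']),round(m['confidence'],2))
```

```text
11.7 F [ 0.33 -0.26 -3.87] T [1.252 0.081 0.037] 0.7690102725805068 59.99876618385315 [ 0.5   0.17  1.72 -1.13  1.75 -1.85] [ 0.5366 -0.0263  0.1403]
mouth [ 0.62  0.65 -0.44] tip 116.2
side [311. 231.   9.  14.] 0.48
```

View pics/p1.png

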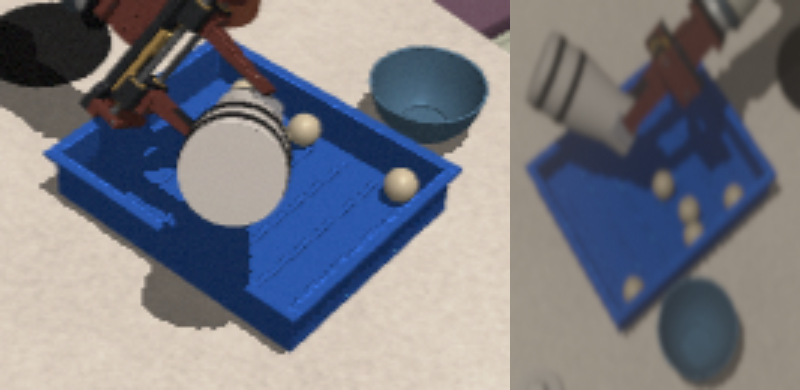

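The scene half shows five cream balls in the tray at crop (662,184), (688,208), (692,232), (733,195) and (632,288). The force is down to about 3.9 N. I'll turn the jar upright in the air and heft it.

Request:
{"name": "play_rows", "arguments": {
  "moves": [
    [0,0,0.04,0.035,-0.195,-0.07],
    [0,0,0.09,0.07,-0.39,-0.143],
    [0,0,0.15,0.1,-0.58,-0.215],
    [0,0,0.2,0.136,-0.776,-0.286],
    [0,0,0.25,0.17,-0.97,-0.358]
  ]
}}

```text
time_s: 12.4
tcp_pos: [0.5364, -0.0264, 0.2158]
eef_rot: [-0.136, 0.808, -0.573, 0.005]
wrist_force: [0.2, 0.3, -3.7]
opening: 0.77
grip_force: 60.0
```

Request:
{"name": "play_rows", "arguments": {
  "moves": [
    [0,0,0.04,0.035,-0.195,-0.07],
    [0,0,0.08,0.07,-0.39,-0.143],
    [0,0,0.1,0.1,-0.58,-0.215],
    [0,0,0.12,0.136,-0.776,-0.286],
    [0,0,0.13,0.17,-0.97,-0.358]
  ]
}}

```text
time_s: 12.9
tcp_pos: [0.5364, -0.0264, 0.2548]
eef_rot: [0.077, 0.816, -0.552, 0.154]
wrist_force: [1.1, 0.3, -4.5]
opening: 0.768
grip_force: 60.0
```

Request:
{"name": "play_rows", "arguments": {
  "moves": [
    [0,0,0,0.035,-0.195,-0.07],
    [0,0,0,0.07,-0.39,-0.143],
    [0,0,0,0.1,-0.58,-0.215],
    [0,0,0,0.136,-0.776,-0.286],
    [0,0,0,0.17,-0.97,-0.358]
  ]
}}

```text
time_s: 13.4
tcp_pos: [0.5363, -0.0264, 0.254]
eef_rot: [0.286, 0.767, -0.495, 0.292]
wrist_force: [0.5, -0.9, -3.6]
opening: 0.765
grip_force: 60.0
```

Request:
{"name": "play_rows", "arguments": {
  "moves": [
    [0,0,0,0.035,-0.195,-0.07],
    [0,0,0,0.07,-0.39,-0.143],
    [0,0,0,0.1,-0.58,-0.215],
    [0,0,0,0.136,-0.776,-0.286],
    [0,0,0,0.17,-0.97,-0.358],
    [0,0,0,0.17,-0.97,-0.358]
  ]
}}

```text
time_s: 14.0
tcp_pos: [0.5363, -0.0264, 0.2539]
eef_rot: [0.473, 0.667, -0.404, 0.41]
wrist_force: [-0.8, 0.3, -4.3]
opening: 0.767
grip_force: 60.0
```

Run:
```python
from go import *
d('up',[.536,-.026,.26],up(-80,20))
```

```text
14.0 F [-0.78  0.32 -4.3 ] T [1.075 0.21  0.004] 0.7672340581211211 60.00009834766388 [ 0.5   0.05  1.63 -1.18  1.83  0.06] [ 0.5363 -0.0264  0.2539]
mouth [0.15 0.03 0.99] tip 8.7
up shift [-0.001  0.001  0.02 ] turn [ 0.061 -0.297 -0.112]
```

Request:
{"name": "play_rows", "arguments": {
  "moves": [
    [0,0,0.01,0.03,-0.15,-0.056],
    [0,0,0.02,0.061,-0.297,-0.112],
    [0,0,0.02,0.061,-0.297,-0.112],
    [0,0,0.02,0.061,-0.297,-0.112],
    [0,0,0.02,0.061,-0.297,-0.112],
    [0,0,0.02,0.061,-0.297,-0.112]
  ]
}}

```text
time_s: 14.6
tcp_pos: [0.5365, -0.0263, 0.2598]
eef_rot: [0.526, 0.628, -0.369, 0.439]
wrist_force: [0.2, -0.6, -3.2]
opening: 0.769
grip_force: 60.0
```

Request:
{"name": "play_rows", "arguments": {
  "moves": [
    [0,0,0,0,0,0],
    [0,0,0,0,0,0],
    [0,0,0,0,0,0],
    [0,0,0,0,0,0],
    [0,0,0,0,0,0],
    [0,0,0,0,0,0]
  ]
}}

```text
time_s: 15.2
tcp_pos: [0.5365, -0.0263, 0.2601]
eef_rot: [0.526, 0.628, -0.369, 0.439]
wrist_force: [-0.4, 0.1, -3.4]
opening: 0.767
grip_force: 60.0
```

Run:
```python
from go import *
F=[];fz=[]
for i in range(10):
    g=r.grab_frame('scene'); fz.append(r.sense()['wrist_force'][2])
print(np.round(fz,2),np.mean(fz))
f=r.grab_frame('side')
a=cv2.resize(f['img'][140:310,180:350],(400,400)); b=cv2.resize(g['img'][150:280,170:300],(400,400))
save('h1.png',np.hstack([a,b]))
p,R,s=pose()
for az in(-60,-40): d('mat%d'%az,[.538,.334,.26],up(az,20))
```

```text
15.2 F [-0.37  0.07 -3.4 ] T [1.054 0.257 0.015] 0.7668038233973602 59.99931514263153 [ 0.5   0.04  1.62 -1.18  1.84  0.2 ] [ 0.5365 -0.0263  0.2601]
mouth [ 0. -0.  1.] tip 0.0
[-4.58 -4.24 -3.64 -4.04 -4.22 -3.79 -3.51 -4.18 -2.98 -4.11] -3.9292544269359704
mat-60 shift [ 0.005  1.201 -0.   ] turn [-0.    -0.001  0.696]
mat-40 shift [ 0.005  1.201 -0.   ] turn [-0.000e+00 -1.000e-03  1.394e+00]
```

View pics/h1.png

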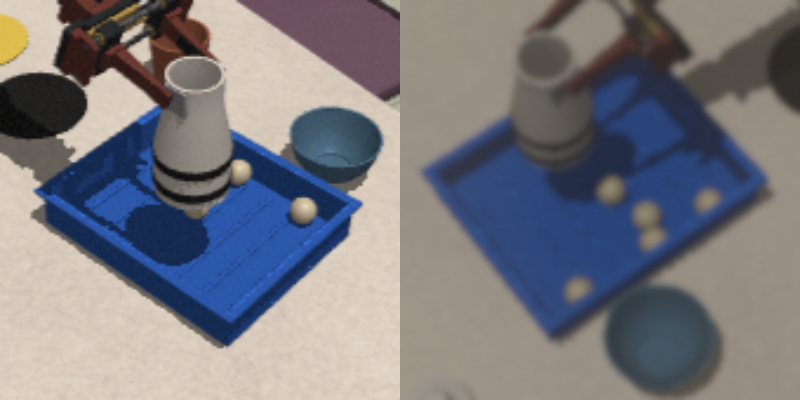

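The heft averages 3.93 N, which matches the 400 g of the empty jar. All five balls are visible in the tray (right half, between (577,290) and (708,200)), and the jar hangs upright. Next I'll carry it to the mat.

Request:
{"name": "play_rows", "arguments": {
  "moves": [
    [0,0.04,0,0,0,0.02],
    [0,0.15,0.02,0,0,0.09],
    [0,0.29,0.02,0,0,0.17],
    [0,0.44,0.02,0,0,0.26],
    [0,0.59,0.02,0,0,0.35],
    [0,0.74,0.02,0,0,0.43],
    [0,0.89,0.02,0,0,0.52],
    [0,1,0.02,0,0,0.58]
  ]
}}

```text
time_s: 16.55
tcp_pos: [0.5358, 0.2772, 0.2656]
eef_rot: [0.428, 0.698, -0.3, 0.489]
wrist_force: [0.7, 0.7, -3.5]
opening: 0.767
grip_force: 60.0
```

Request:
{"name": "play_rows", "arguments": {
  "moves": [
    [0.003,0.1,-0.02,0,0,0.06],
    [0.004,0.17,-0.04,0,0,0.1],
    [0.004,0.205,-0.1,0,0,0.115],
    [0.004,0.208,-0.17,0,0,0.116],
    [0.004,0.208,-0.23,0,0,0.116],
    [0.004,0.208,-0.28,0,0,0.116],
    [0.004,0.208,-0.3,0,0,0.116],
    [0.004,0.208,-0.3,0,0,0.116]
  ]
}}

```text
time_s: 17.35
tcp_pos: [0.5377, 0.3354, 0.1748]
eef_rot: [0.409, 0.709, -0.288, 0.496]
wrist_force: [-0.2, -0.4, -3.8]
opening: 0.764
grip_force: 60.0
```

Run:
```python
from go import *
d('mat',[.5375,.3366,.1469],up(-60,20))
for n in('side','scene'):
    f=r.grab_frame(n)
    for th in('jar_base','jar_mouth','mat_top'):
        z={'jar_base':p[2]-.143,'jar_mouth':p[2]+.018,'mat_top':.004}[th]
        for k in r.mark_of(th,f)[:2]: print(n,th,round(k['confidence'],2),onz(f,*k['xy'],z).round(3))
    D=r.cut_out('jar',f)
    if D:
        v,u=np.nonzero(D[0]['pixels']); P=np.array([pt(f,x,y,f['depth'][y,x]) for x,y in zip(u,v) if f['depth'][y,x]>0]); print('minz',np.percentile(P[:,2],[0,2,5]).round(3))
```

```text
17.35 F [-0.23 -0.35 -3.84] T [0.942 0.607 0.003] 0.7641498075108235 59.999327659606934 [ 0.98  0.53  1.2  -1.12  1.94  0.32] [0.5377 0.3354 0.1748]
mouth [0. 0. 1.] tip 0.1
mat shift [-0.001  0.004 -0.093] turn [ 0.004 -0.004  0.001]
side jar_base 0.82 [0.543 0.354 0.032]
side jar_mouth 0.91 [0.541 0.341 0.193]
side mat_top 0.69 [0.541 0.341 0.004]
side mat_top 0.65 [0.567 0.531 0.004]
minz [-0.     0.034  0.041]
scene jar_base 0.7 [0.522 0.342 0.032]
scene jar_base 0.54 [0.659 0.033 0.032]
scene jar_mouth 0.81 [0.539 0.344 0.193]
scene jar_mouth 0.37 [0.738 0.003 0.193]
scene mat_top 0.76 [0.525 0.337 0.004]
scene mat_top 0.69 [0.553 0.536 0.004]
minz [-0.007  0.043  0.053]
```

Request:
{"name": "play_rows", "arguments": {
  "moves": [
    [0,-0.01,-0.02,0,0,0],
    [0,-0.01,-0.04,0,0,0],
    [0,-0.01,-0.055,0,0,0],
    [0,-0.01,-0.067,0,0,0],
    [0,-0.01,-0.075,0,0,0],
    [0,-0.01,-0.08,0,0,0],
    [0,-0.01,-0.083,0,0,0],
    [0,-0.01,-0.083,0,0,0]
  ]
}}

```text
time_s: 18.65
tcp_pos: [0.5378, 0.3331, 0.1511]
eef_rot: [0.41, 0.71, -0.287, 0.496]
wrist_force: [0.2, -0.1, -3.2]
opening: 0.769
grip_force: 60.0
```

Request:
{"name": "play_rows", "arguments": {
  "moves": [
    [0,0,-0.002,0,0,0],
    [0,0,-0.004,0,0,0],
    [0,0,-0.005,0,0,0],
    [0,0,-0.006,0,0,0],
    [0,0,-0.006,0,0,0]
  ]
}}

```text
time_s: 19.15
tcp_pos: [0.5377, 0.3331, 0.1493]
eef_rot: [0.41, 0.71, -0.287, 0.496]
wrist_force: [-0.0, 0.1, -3.7]
opening: 0.768
grip_force: 60.0
```

Request:
{"name": "play_rows", "arguments": {
  "moves": [
    [0,0,-0.001,0,0,0],
    [0,0,-0.003,0,0,0],
    [0,0,-0.004,0,0,0],
    [0,0,-0.004,0,0,0]
  ]
}}

```text
time_s: 19.55
tcp_pos: [0.5377, 0.333, 0.148]
eef_rot: [0.41, 0.71, -0.287, 0.496]
wrist_force: [0.1, -0.1, -4.2]
opening: 0.768
grip_force: 60.0
```

Request:
{"name": "play_rows", "arguments": {
  "moves": [
    [0,0,-0.001,0,0,0],
    [0,0,-0.002,0,0,0],
    [0,0,-0.003,0,0,0],
    [0,0,-0.003,0,0,0]
  ]
}}

```text
time_s: 19.95
tcp_pos: [0.5377, 0.3331, 0.1471]
eef_rot: [0.41, 0.71, -0.287, 0.496]
wrist_force: [-0.6, -0.3, -3.8]
opening: 0.768
grip_force: 60.0
```

Request:
{"name": "play_rows", "arguments": {
  "moves": [
    [0,0,-0.001,0,0,0],
    [0,0,-0.002,0,0,0],
    [0,0,-0.003,0,0,0],
    [0,0,-0.003,0,0,0]
  ]
}}

```text
time_s: 20.35
tcp_pos: [0.5377, 0.3332, 0.1468]
eef_rot: [0.41, 0.709, -0.287, 0.497]
wrist_force: [-0.9, 0.2, -1.8]
opening: 0.768
grip_force: 60.0
```

Request:
{"name": "play_rows", "arguments": {
  "moves": [
    [0,0,-0.001,0,0,0],
    [0,0,-0.002,0,0,0],
    [0,0,-0.002,0,0,0]
  ]
}}

```text
time_s: 20.65
tcp_pos: [0.5377, 0.3332, 0.1467]
eef_rot: [0.41, 0.709, -0.287, 0.497]
wrist_force: [-2.4, 1.6, 2.4]
opening: 0.768
grip_force: 60.0
```

Contact is felt (force now +2.4 N). I'll ease the grip, open and back out along the fingers.

Request:
{"name": "play_rows", "arguments": {
  "moves": [
    [0,0,0,0,0,0],
    [0,0,0,0,0,0]
  ],
  "squeeze": 6
}}

```text
time_s: 20.85
tcp_pos: [0.5378, 0.3332, 0.1467]
eef_rot: [0.41, 0.709, -0.287, 0.497]
wrist_force: [-2.8, 1.6, 3.7]
opening: 0.77
grip_force: 6.0
```

Request:
{"name": "play_rows", "arguments": {
  "moves": [
    [0,0,0,0,0,0],
    [0,0,0,0,0,0],
    [0,0,0,0,0,0],
    [0,0,0,0,0,0],
    [0,0,0,0,0,0]
  ],
  "claw": -1
}}

```text
time_s: 21.35
tcp_pos: [0.5378, 0.333, 0.1455]
eef_rot: [0.41, 0.71, -0.287, 0.496]
wrist_force: [-0.0, -0.1, 0.3]
opening: 1.0
grip_force: 0.0
```

Run:
```python
from go import *
print(R[:,2].round(3),(-R[:,2]*.15/.3).round(3))
f=r.grab_frame('wrist'); save('e0.png',f['img'])
```

```text
21.35 F [-0.02 -0.12  0.33] T [0.377 0.272 0.023] 1.0003091676223657 0.0 [ 0.98  0.55  1.23 -1.11  1.91  0.37] [0.5378 0.333  0.1455]
mouth [ 0. -0.  1.] tip 0.0
[ 0.469 -0.814 -0.342] [-0.235  0.407  0.171]
```

View pics/e0.png

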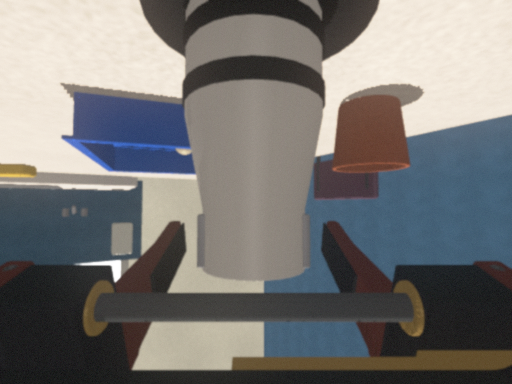

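The wrist view shows the jar standing on the black mat (top, around (255,30)). Its lugs, at (202,240) and (307,240), are clear of both fingers. I'll back out now.

Request:
{"name": "play_rows", "arguments": {
  "moves": [
    [-0.02,0.03,0.014,0,0,0],
    [-0.06,0.1,0.043,0,0,0],
    [-0.11,0.19,0.08,0,0,0],
    [-0.17,0.29,0.124,0,0,0],
    [-0.235,0.407,0.171,0,0,0],
    [-0.235,0.407,0.25,0,0,0],
    [-0.235,0.407,0.3,0,0,0],
    [-0.235,0.407,0.3,0,0,0]
  ]
}}

```text
time_s: 22.2
tcp_pos: [0.4673, 0.4557, 0.239]
eef_rot: [0.411, 0.709, -0.284, 0.497]
wrist_force: [-0.4, 0.3, 1.3]
opening: 0.998
grip_force: 0.0
```

Run:
```python
from go import *
f=r.grab_frame('side'); g=r.grab_frame('scene')
a=cv2.resize(f['img'][80:310,140:400],(440,390)); b=cv2.resize(g['img'][130:300,170:345],(360,350))
b=cv2.copyMakeBorder(b,0,40,0,0,cv2.BORDER_CONSTANT); save('e1.png',np.hstack([a,b])[:,:800])
for n,F in(('side',f),('scene',g)):
  for th,z in(('jar_base',.004),('jar_mouth',.166),('lid',0),('bowl',0),('pot',0),('mat_top',.004)):
    for k in r.mark_of(th,F)[:1]: print(n,th,round(k['confidence'],2),onz(F,*k['xy'],z).round(3))
```

```text
22.2 F [-0.42  0.31  1.31] T [ 0.277  0.262 -0.034] 0.9982091359301503 0.0 [ 1.14  0.69  0.85 -1.16  2.15  0.22] [0.4673 0.4557 0.239 ]
mouth [-0.   -0.01  1.  ] tip 0.3
side jar_base 0.89 [0.539 0.339 0.004]
side jar_mouth 0.81 [0.539 0.329 0.166]
side lid 0.94 [ 0.729 -0.268  0.   ]
side bowl 0.78 [ 0.786 -0.028  0.   ]
side pot 0.43 [0.66  0.144 0.   ]
side mat_top 0.89 [0.535 0.342 0.004]
scene jar_base 0.96 [0.53  0.339 0.004]
scene jar_mouth 0.84 [0.547 0.337 0.166]
scene lid 0.71 [ 0.742 -0.262  0.   ]
scene bowl 0.75 [ 0.777 -0.006  0.   ]
scene pot 0.84 [0.742 0.263 0.   ]
scene mat_top 0.95 [0.533 0.34  0.004]
```

View pics/e1.png

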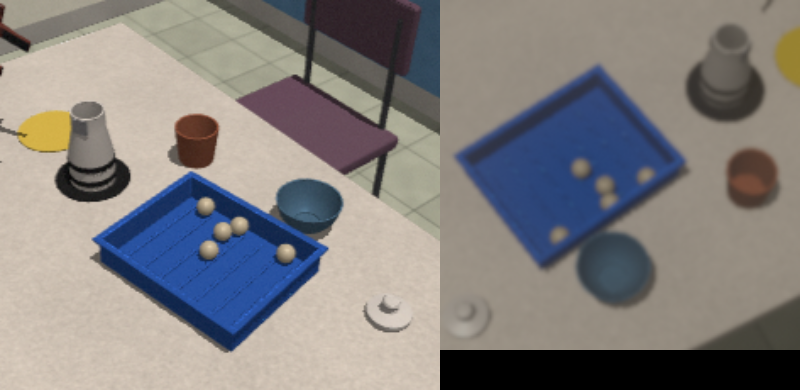

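The jar stands upright on the centre of the black mat (left half, (92,150)). Five balls are in the tray at (205,207), (223,232), (240,226), (208,250) and (286,254). The lid, bowl and pot are where they were, and the gripper is clear.

```bash
python3 -c "
from plant import r
print(r.hand_in())"
```

```text
the job is handed in; nothing more can be done
None
```

I handed the job in at about 22 s: all five balls are in the tray, the jar hefted empty (about 3.9 N, the weight of the 400 g jar) and now stands upright on the black mat, and the lid, bowl and pot were not disturbed.

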